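# Raise the clamp flap with the lever

### The arm

A 6-joint arm with a two-finger parallel gripper is mounted at the origin on the work surface; the furniture and walls round the work are solid. World frame = base frame: x ahead of the robot, y to its left, z up, the work surface at z = 0. Lengths are in m, angles in rad, forces in N, time in s.
With the tool pointing down it reaches from about 0.325 to 0.775 m from the base axis. Payload 5.5 kg.
Tool frame: the origin (TCP) lies between the finger pads; the fingertips stand 11 mm ahead of it and the grasp point (between the pads) lies 8 mm behind it (arm.tcp_to_tips is the distance from the TCP to the fingertips, in m); z points along the fingers, y is the line along which they close (so a half turn about z gives the same grasp; the last joint's range is limited). The gripper opens to 85 mm and grips with 20 to 120 N. Pads are 22 mm wide; open, the fingers measure 114 mm over their backs; the gripper's body (76 mm by 85 mm) begins 54 mm behind the grasp point. The pads swing forward as they close: fully open they stand 13 mm farther back than shut.
Start: joints at [-1.378, 0.091, 1.231, -0, 1.82, -0.057], TCP at [0.148, -0.581, 0.242] pointing down, gripper open.
Joint ranges: [-2.87, 2.87], [-0.86, 2.18], [0.17, 2.46], [-1.51, 4.65], [0.06, 2.69], [-2.65, 2.65]. Speed limits (rad/s): [2.57, 2.57, 3.01, 3.14, 3.14, 3.14].

### API

Orientations are given as a rotation vector (axis times angle).
In Python, from bench import arm gives the robot as it stands.
- The arm moves only by the shell command python3 -m handwheel 'ROWS' [FORCE]. ROWS is JSON, a list of rows, each an object of numbers: "ax", "ay", "az": the turn, a rotation vector about the tool's x, y, z in degrees; "dx", "dy", "dz": the shift along the tool's x, y, z in cm; "hand": the finger opening in cm, from 0 to 8.54. A call has 1 to 12 rows; each row shifts and turns the commanded pose from where the row before left it, along the tool's axes as they then stand; what a row does not reach is not made up. A row lasts 1/8 s, in which the tool goes at most 62.5 mm and 10.7 degrees, less where a joint would pass 70% of its speed; a pose out of reach is approached as far as the arm can. A call with a gripper value outside its range is refused whole. The fingers move at their own pace and stop on an object; FORCE is the grip in N (left out, the last holds). Time passes only in rows, so rows that do not move let the fingers close. It gives the time, the measured TCP pose, the force, the opening and the grip force at its end, in the units of the state.
- arm.state(): the state, without advancing time (a new reading comes with each control period).
- arm.read_camera(name): name is "scene" or "top"; returns (picture, depth): 420x560x3 uint8, red, green, blue; 420x560 float32, m along the optical axis (not along the pixel's ray), 0 where there is no reading.
- arm.get_calibration(name): a dict with "vertical_fov" (degrees; the focal length in pixels is half the picture's height over the tangent of half this angle, whatever the lens; pixels are square), "cx", "cy" (the principal point, pixels), "extrinsics" (4x4, takes a point from camera to world coordinates). Camera axes: x right, y up, looking along -z (the intrinsics and any distortion apply to the point x, -y, -z); pixel columns grow to the right and rows downward; lengths in m; the calibration is good to about 2 mm. A picture is of the moment at which its call begins. get_calibration takes no time and is no camera call.
- arm.close_job(): hands the job in; it is judged then, once.
Trained networks look in the newest picture that a camera, given by its name, has taken for a name from the list of things; names that differ only in an ending like _2 or _b are one class to them, and where a whole thing is asked for, a point or a joint stands for the part that bears it (a point fixed in the world has none). Each returns a list of dicts, best first, with "conf" (0 to 1); they miss things now and then, are a little off and sometimes report something else, mostly with a low value. They report only what shows in the picture. A call takes as long as a camera call. They do not tell look-alikes from the thing itself.
- arm.search_frame(camera, thing): "point" ([column, row] in pixels, amid what is visible of it).
- arm.cut_out(camera, thing): "mask" (420x560 bool, what is visible of it) and "point" ([column, row] in pixels, amid what is visible of it).
The state is a dict: "time": time; "joint_positions": joint angles; "qd": joint speeds; "joint_efforts": joint torques, N m; "ee_pos": TCP position; "ee_rot": TCP orientation; "force": force on the tool from outside, world axes, zero at the start; "ft_torque": the same for the moment, N m; "width": finger opening in m; "finger_force": force on a finger pad.
Only numpy, scipy, OpenCV 4.12 (cv2) and the standard library are available. Lean on these libraries where they do the work, as an engineer would, in place of code of your own. Each camera call takes 0.05 s, during which the arm holds its last target. There are 200 camera calls.

### The job

Open the connector clamp on the table by its lever, using the fingertips only: nothing needs gripping and nothing may be lifted by hand. Push the lever's raised paddle end sideways, turning the lever towards the stop post, until its toe is under the lip of the heavy flap; then press the paddle all the way down to the table so that the flap is raised, and finish while still holding it down. Do not touch the flap, keep the lever on its pin, and leave the bobbin, tape measure and black block where they are.

Things in the scene. Friction and masses are not known exactly. Their poses are not given: they have to be found in the camera images.
- fixture: Grey base plate of the clamp, fixed to the table, its top face 16 mm above the table. Origin at table height under the lever's pivot pin; +x points from the pin to the flap and its hinge, z up; it stands 0.6 to 1.05 rad counter-clockwise from the world's x axis. The plate runs from x = -24 to +181 mm and y = -68 to +68 mm. A white connector housing is fixed under the flap.
- lever: Loose lever, 0.5 kg, 282 mm long, resting on the fulcrum disc, the pin standing loosely in its 16 mm hole, and on a foot under its toe. Origin at the underside of the hole; +x points to the toe, z up; not tilted at the start. Swung 0.42 to 0.6 rad counter-clockwise (from above) from the fixture's x axis; turn it clockwise about the pin, which is easy, until both x axes are in line.
- lever_paddle (a point): Centre of the paddle's top face at the lever's long end, 179 mm from the pin, about 85 mm above the table at the start, on the fixture's -y side, free underneath. Paddle 44 mm along the lever, 36 mm wide, 6 mm thick, slanting down to the pin at 0.3 rad. Pressing takes 4 to 6 N over about 75 mm, until its end meets the table with this point about 10 mm up.
- lever_hub (a point): Underside of the lever's pivot hole; at the start on the pin, 28 mm above the table. It rises about 3 mm as the lever is pressed.
- lever_toe (a point): Top of the lever's toe tip, 36 mm above the table at the start, on the fixture's +y side beside the lip; it must come under the lip. Toe: steel tongue 18 mm wide, 8 mm thick, to 82 mm from the pin. A dark steel weight block, 28 x 36 x 34 mm, on top of the lever 20 to 48 mm from the pin keeps the toe down.
- pivot_pin (a point): Centre of the top of the steel fulcrum disc (22 mm across), 28 mm above the table, at the foot of the upright pin (9 mm across, its top 56 mm above the table) on which the lever swings.
- flap_lip (a point): Lower front edge of the flap's lip, centre, straight along the fixture's x axis from the pin: a steel tab 30 mm wide, its underside 40 mm above the table when closed, 4 mm above the resting toe; it reaches 26 mm over the tip of the toe.
- flap_plate (a joint): Hinge of the heavy steel flap (1.8 kg, 100 mm wide, 87 mm from hinge to lip; hinge axis at fixture x = 143, z = 47 mm): 0 closed, grows as the flap rises (rad); about 0.42 with the paddle right down. It falls shut when the lever is let go.
- bobbin: Solder bobbin standing on its flange, 52 mm across, 40 mm high, on the table on the fixture's +y side. Origin under its centre. Bystander.
- meter_tape: Yellow tape measure, 30 x 66 x 56 mm, on the table on the fixture's -y side beside the pin. Origin under its centre. Bystander.
- black_block: Small blackened steel block, 22 x 22 x 43 mm high, standing on the table on the fixture's +y side, beside the flap. Origin under its centre. Bystander.
- stop_post (a point): Top of the upright stop post, 10 mm across, 58 mm above the table, on the fixture's -y side at x = 34, y = -23.5 mm. It stops the lever's weight block when the lever lies in line with the fixture.
Things that resemble listed ones, but are neither listed nor needed, are in the scene too. Of the things that look like the fixture, the largest one is meant.

How it is judged:
By the outcome, as a careful person would: the job done as asked, in the order asked, and still so for the second after the job is handed in, while the arm keeps its last pose, push and grip.
It also fails if it takes over 56 s, if anything falls off the work surface, if the arm or the gripper's body presses on something with over 40 N, if the wrist force passes 120 N, or if a joint passes its speed limit or range.

## Working session

There is one attempt and no reset: what is moved stays moved. The work goes in short steps, Python scripts to look and compute and a shell command to move; the robot and the scene stay as the last step left them, time stands still between calls to the robot, and variables do not carry over. Pictures are saved under pics/ and viewed, at most 10 in all, crops included, and the job is handed in when it is done.

```bash
mkdir -p pics; cat > h.py <<'E'
import numpy as np,cv2
from bench import arm
from scipy.spatial.transform import Rotation as R
def cal(n):
    c=arm.get_calibration(n);f=210/np.tan(np.radians(c["vertical_fov"])/2)
    return c,f
def deproj(n,u,v,d):
    c,f=cal(n);u,v,d=map(np.asarray,(u,v,d))
    p=np.stack([(u-c["cx"])/f*d,-(v-c["cy"])/f*d,-d],-1)
    E=np.array(c["extrinsics"]);return p@E[:3,:3].T+E[:3,3]
def proj(n,P):
    c,f=cal(n);E=np.array(c["extrinsics"]);q=(np.asarray(P)-E[:3,3])@E[:3,:3]
    return np.stack([c["cx"]+f*q[...,0]/-q[...,2],c["cy"]-f*q[...,1]/-q[...,2]],-1)
def ontoz(n,uv,z):
    a=deproj(n,uv[0],uv[1],1.);c,f=cal(n);o=np.array(c["extrinsics"])[:3,3]
    return o+(a-o)*(z-o[2])/(a[2]-o[2])
E
python3 - <<'E'
from h import *
for n in("scene","top"):
    im,d=arm.read_camera(n);cv2.imwrite(f"pics/{n}0.png",im[:,:,::-1]);np.save(n+"_d",d)
    c=arm.get_calibration(n);print({k:v for k,v in c.items() if k!="extrinsics"},np.round(c["extrinsics"],3).tolist())
    for t in("fixture","lever","lever_paddle","lever_hub","lever_toe","pivot_pin","flap_lip","stop_post","bobbin","meter_tape","black_block"):
        for r in arm.search_frame(n,t)[:3]:
            u,v=r["point"];z=d[int(v),int(u)];print(n,t,round(r["conf"],2),np.round([u,v]),np.round(deproj(n,u,v,z),3))
s=arm.state();print(s["ee_pos"],s["ee_rot"],s["force"],s["time"])
E
```

```text
{'vertical_fov': 45.726873399676144, 'cx': 279.39628522881355, 'cy': 213.63581478146108} [[-0.905, 0.314, -0.288, 0.115], [-0.426, -0.695, 0.579, 0.677], [-0.018, 0.646, 0.763, 1.129], [0.0, 0.0, 0.0, 1.0]]
scene fixture 0.93 [222. 232.] [ 0.633 -0.007  0.061]
scene fixture 0.84 [372. 207.] [ 0.294 -0.279  0.044]
scene fixture 0.61 [327. 255.] [ 0.346 -0.065  0.05 ]
scene lever 0.92 [263. 207.] [ 0.58  -0.151  0.041]
scene lever_paddle 0.86 [262. 206.] [ 0.583 -0.152  0.043]
scene lever_hub 0.92 [264. 202.] [ 0.585 -0.169  0.044]
scene lever_toe 0.84 [258. 211.] [ 0.588 -0.135  0.037]
scene pivot_pin 0.93 [330. 256.] [ 0.337 -0.067  0.048]
scene pivot_pin 0.85 [368. 208.] [ 0.301 -0.273  0.04 ]
scene pivot_pin 0.79 [222. 233.] [ 0.631 -0.006  0.062]
scene flap_lip 0.88 [369. 205.] [ 0.303 -0.283  0.044]
scene flap_lip 0.76 [217. 226.] [ 0.652 -0.018  0.066]
scene flap_lip 0.61 [323. 248.] [ 0.363 -0.08   0.051]
scene stop_post 0.91 [218. 232.] [0.637 0.001 0.07 ]
scene stop_post 0.82 [371. 209.] [ 0.294 -0.274  0.039]
scene stop_post 0.7 [330. 254.] [ 0.342 -0.072  0.044]
scene bobbi
[... 955 characters left out ...]
pin 0.63 [249. 151.] [ 0.629 -0.042  0.054]
top flap_lip 0.74 [349. 279.] [ 0.29  -0.296  0.048]
top flap_lip 0.71 [247. 143.] [ 0.649 -0.037  0.068]
top flap_lip 0.61 [269. 254.] [ 0.357 -0.09   0.046]
top stop_post 0.82 [253. 152.] [ 0.628 -0.051  0.053]
top stop_post 0.7 [273. 256.] [ 0.352 -0.1    0.051]
top stop_post 0.61 [356. 279.] [ 0.289 -0.315  0.039]
top bobbin 0.81 [236. 193.] [ 0.52  -0.004  0.029]
top bobbin 0.75 [297. 171.] [ 0.575 -0.169  0.047]
top meter_tape 0.75 [300. 132.] [ 0.68  -0.179  0.055]
top black_block 0.65 [201. 169.] [0.585 0.088 0.046]
[ 0.14832993 -0.58138111  0.24228664] [-3.11712310e+00 -3.91338504e-01 -3.94892750e-05] [0.52563914 0.23135267 0.00382115] 1.2
```

View pics/scene0.png

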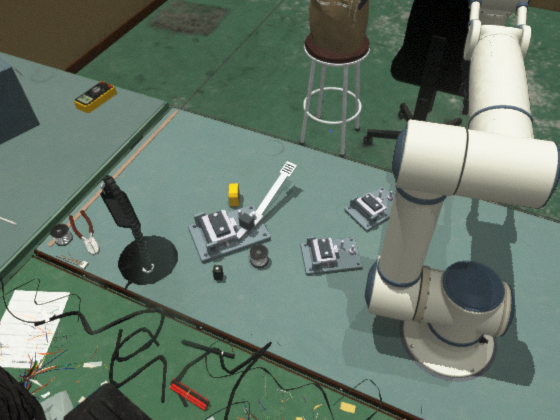

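View pics/top0.png

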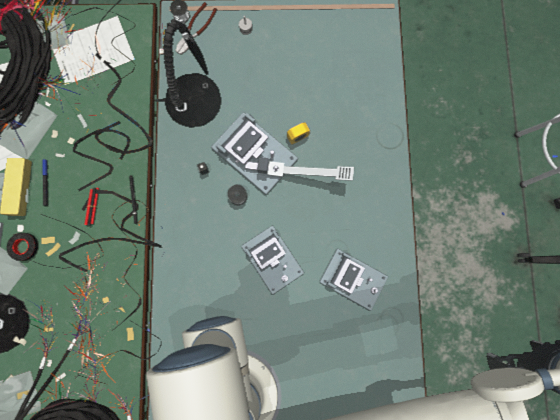

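The scene picture shows the big fixture at about (230,230) with its lever paddle at (290,170). In the top picture the pin is at about (276,169) and the paddle at (345,173), with two smaller look-alikes below.

```bash
python3 - <<'E'
from h import *
a=cv2.imread("pics/top0.png")[95:215,180:370];b=cv2.imread("pics/scene0.png")[150:290,180:310]
a=cv2.resize(a,None,fx=4,fy=4,interpolation=cv2.INTER_CUBIC)
b=cv2.resize(b,None,fx=4,fy=4,interpolation=cv2.INTER_CUBIC)
cv2.imwrite("pics/a.png",a);cv2.imwrite("pics/b.png",b)
for n in("top","scene"):
    d=np.load(n+"_d.npy");v,u=np.mgrid[0:420,0:560];P=deproj(n,u,v,d)
    ok=(d>0)&(P[...,0]>.45)&(P[...,0]<.76)&(P[...,1]>-.36)&(P[...,1]<.1)
    # paddle: high points on the -y side
    m=ok&(P[...,1]<-.28)&(P[...,2]>.05);Q=P[m];print(n,"paddle",len(Q),Q.mean(0).round(4),Q.min(0).round(3),Q.max(0).round(3))
    w=(v>0)&ok&(P[...,1]<-.16)&(P[...,1]>-.28)&(P[...,2]>.03);w&=P[...,0]<.62;Q=P[w];print("bar",len(Q),Q.mean(0).round(4)); 
    c,s,vt=np.linalg.svd(Q-Q.mean(0));print(vt[0].round(3)) if 0 else None
    print(np.linalg.svd(Q-Q.mean(0),full_matrices=False)[2][0].round(3))
    m=ok&(P[...,2]>.011)&(P[...,2]<.021);m=cv2.morphologyEx(m.astype(np.uint8),cv2.MORPH_OPEN,np.ones((2,2)))>0
    Q=P[m][:,:2];r=cv2.minAreaRect((Q*1000).astype(np.float32));print("plate",r)
    m=ok&(P[...,2]<.008);print("table z",np.median(P[m][:,2]))
E
```

```text
top paddle 165 [ 0.5588 -0.295   0.0869] [ 0.539 -0.31   0.078] [ 0.579 -0.28   0.094]
bar 401 [ 0.5686 -0.2246  0.0647]
[-0.154 -0.942  0.298]
plate ((580.8831787109375, -86.49053955078125), (475.25970458984375, 196.33975219726562), 27.592519760131836)
table z -0.000161964518947455
scene paddle 99 [ 0.5609 -0.2934  0.0855] [ 0.542 -0.313  0.076] [ 0.583 -0.28   0.093]
bar 293 [ 0.5707 -0.2242  0.0638]
[-0.154 -0.942  0.298]
plate ((377.1834411621094, 240.51011657714844), (290.7409362792969, 976.36865234375), 47.58354949951172)
table z -0.0012543940067469839
```

View pics/a.png

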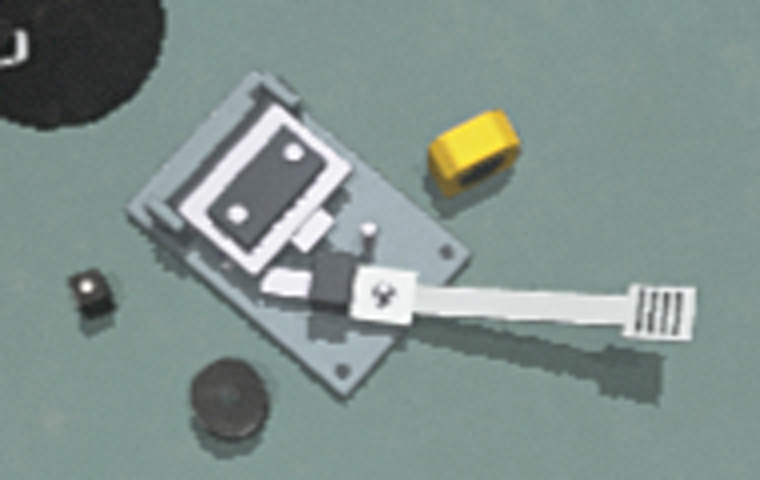

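View pics/b.png

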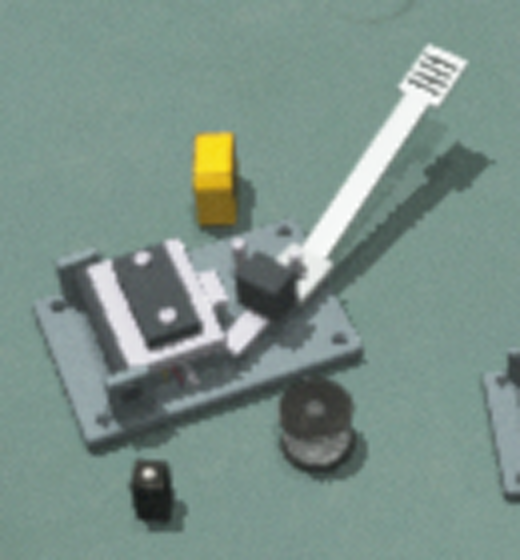

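The crops show the plate's corners at (128,208), (258,72), (470,255) and (345,400) in crop a, the pin top at (382,294), the post top at (369,230), and the paddle at (660,312). The tape is at (475,150), clear of the lever's swing.

```bash
cat > fit.py <<'E'
from h import *
from scipy.optimize import least_squares
A=lambda x,y:np.array([180+(x+.5)/4-.5,95+(y+.5)/4-.5])
pts=[(( -24,-68,16),(470,255)),((-24,68,16),(345,400)),((181,68,16),(128,208)),((181,-68,16),(258,72)),((0,0,56),(382,294)),((34,-23.5,58),(369,230))]
def w(p,q): 
    c,s=np.cos(p[2]),np.sin(p[2]);return np.array([p[0]+(c*q[0]-s*q[1])/1e3,p[1]+(s*q[0]+c*q[1])/1e3,q[2]/1e3])
r=least_squares(lambda p:np.concatenate([proj("top",w(p,q))-A(*x) for q,x in pts]),[.58,-.16,.8])
F=r.x
E
python3 - <<'E'
from fit import *
print(F.round(4),r.fun.round(1))
print("scene pin/post", proj("scene",w(F,(0,0,56))),proj("scene",w(F,(34,-23.5,58))),"expected b crop",[(180+298/4,150+262/4),(180+238/4,150+242/4)])
pad=np.array([.56,-.294]);v=F[:2]-pad;print("lever ang",np.arctan2(v[1],v[0]),"rel",np.arctan2(v[1],v[0])-F[2],np.hypot(*v))
print("final paddle",w(F,(-179,0,10)))
d=np.load("top_d.npy");vv,u=np.mgrid[0:420,0:560];P=deproj("top",u,vv,d);im=cv2.imread("pics/top0.png")
m=(im[...,2]>150)&(im[...,0]<80)&(P[...,0]>.6)&(P[...,1]<-.1)&(P[...,1]>-.3);print("tape",P[m].mean(0),P[m].min(0),P[m].max(0))
E
```

```text
[ 0.5834 -0.1115  0.8279] [ 1.3  0.4 -0.3  0.4 -1.1 -0.  -0.5 -0.9  0.4 -0.6  0.   0.6]
scene pin/post [255.27811014 212.83107457] [241.13994092 210.15669912] expected b crop [(254.5, 215.5), (239.5, 210.5)]
lever ang 1.4433331264870606 rel 0.6154088551249991 0.18403626472753148
final paddle [ 0.4623177 -0.2432954  0.01     ]
tape [ 0.68548618 -0.17305679  0.05435251] [ 0.66411964 -0.20108485  0.04390504] [ 0.70758439 -0.1439848   0.06137434]
```

```bash
cat > go.py <<'E'
import sys
from h import *
def to(P):
    s=arm.state();M=R.from_rotvec(s["ee_rot"]).as_matrix()
    return (M.T@(np.asarray(P)-s["ee_pos"])*100).round(2)
if __name__=="__main__":
    for a in sys.argv[1:]: print(a,to(eval(a)))
E
python3 -m handwheel '[{"az":10,"hand":0},{"az":10},{"az":10},{"az":10},{"az":10}]' 20; python3 -c "from bench import arm;print(arm.tcp_to_tips,arm.state()['width'])"; python3 go.py '(.615,-.301,.16)'
```

```text
0.011 0.08499063576745403
(.615,-.301,.16) [ 52.15 -15.63   8.23]validation failed for argument at $[0]...
```

```bash
python3 -m handwheel '[{"ax":0,"ay":0,"az":10,"dx":0,"dy":0,"dz":0,"hand":0},{"ax":0,"ay":0,"az":10,"dx":0,"dy":0,"dz":0,"hand":0},{"ax":0,"ay":0,"az":10,"dx":0,"dy":0,"dz":0,"hand":0},{"ax":0,"ay":0,"az":10,"dx":0,"dy":0,"dz":0,"hand":0},{"ax":0,"ay":0,"az":10,"dx":0,"dy":0,"dz":0,"hand":0}]' 20;  python3 go.py '(.615,-.301,.16)'
```

```text
time: 1.82
ee_pos: [0.1483, -0.5814, 0.2423]
ee_rot: [-2.988, 0.971, 0.0]
force: [-0.5, 0.5, -0.1]
width: 0.0
finger_force: 0.0
(.615,-.301,.16) [ 21.26 -50.12   8.23]
```

```bash
python3 -m handwheel '[{"ax":0,"ay":0,"az":0,"dx":1.8,"dy":-4.2,"dz":0.7,"hand":0},{"ax":0,"ay":0,"az":0,"dx":1.8,"dy":-4.2,"dz":0.7,"hand":0},{"ax":0,"ay":0,"az":0,"dx":1.8,"dy":-4.2,"dz":0.7,"hand":0},{"ax":0,"ay":0,"az":0,"dx":1.8,"dy":-4.2,"dz":0.7,"hand":0},{"ax":0,"ay":0,"az":0,"dx":1.8,"dy":-4.2,"dz":0.7,"hand":0},{"ax":0,"ay":0,"az":0,"dx":1.8,"dy":-4.2,"dz":0.7,"hand":0},{"ax":0,"ay":0,"az":0,"dx":1.8,"dy":-4.2,"dz":0.7,"hand":0},{"ax":0,"ay":0,"az":0,"dx":1.8,"dy":-4.2,"dz":0.7,"hand":0},{"ax":0,"ay":0,"az":0,"dx":1.8,"dy":-4.2,"dz":0.7,"hand":0},{"ax":0,"ay":0,"az":0,"dx":1.8,"dy":-4.2,"dz":0.7,"hand":0},{"ax":0,"ay":0,"az":0,"dx":1.8,"dy":-4.2,"dz":0.7,"hand":0},{"ax":0,"ay":0,"az":0,"dx":1.6,"dy":-4.0,"dz":0.5,"hand":0}]';  python3 go.py '(.615,-.301,.068)'
python3 - <<'E'
from h import *
im,_=arm.read_camera("top");a=cv2.resize(im[95:215,200:390,::-1],None,fx=4,fy=4);cv2.imwrite("pics/c.png",a)
E
```

```text
time: 3.32
ee_pos: [0.6162, -0.2975, 0.1597]
ee_rot: [-2.991, 0.962, 0.001]
force: [0.3, -0.6, 0.5]
width: -0.0002
finger_force: 0.0
(.615,-.301,.068) [0.11 0.35 9.17]
```

View pics/c.png

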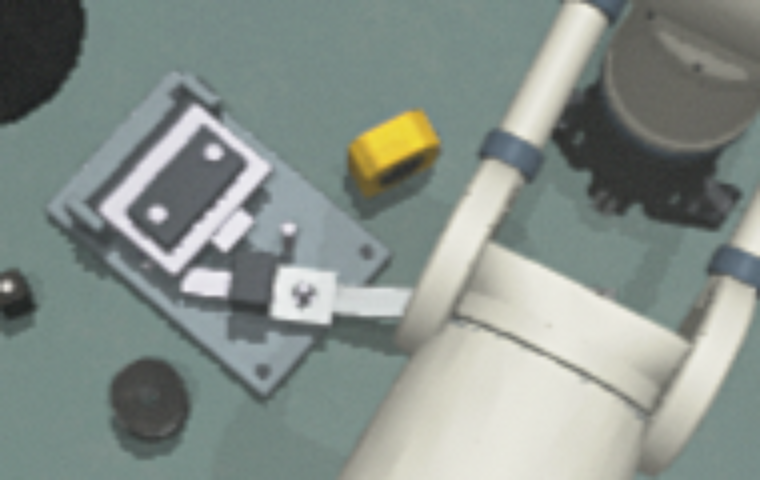

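The picture shows the arm hiding the paddle; lever, tape and plate are unmoved. Descending beside the paddle.

```bash
python3 -m handwheel '[{"ax":0,"ay":0,"az":0,"dx":0,"dy":0.2,"dz":3.1,"hand":0},{"ax":0,"ay":0,"az":0,"dx":0,"dy":0.1,"dz":3.1,"hand":0},{"ax":0,"ay":0,"az":0,"dx":0,"dy":0,"dz":3.0,"hand":0},{"ax":0,"ay":0,"az":0,"dx":0,"dy":0,"dz":0,"hand":0}]'
python3 - <<'E'
from fit import *
s=arm.state();M=R.from_rotvec(s["ee_rot"]).as_matrix();p=s["ee_pos"].copy()
for h in np.linspace(1.5,.76,9):
    q=np.array([F[0]-.182*np.cos(h)+.03*np.sin(h),F[1]-.182*np.sin(h)-.03*np.cos(h),.068])
    print(round(h,2),q.round(3),(M.T@(q-p)*100).round(2));p=q
E
```

```text
time: 3.88
ee_pos: [0.6114, -0.3001, 0.0645]
ee_rot: [-2.989, 0.962, 0.01]
force: [0.4, 0.0, 0.1]
width: 0.0002
finger_force: 0.0
1.5 [ 0.6   -0.295  0.068] [-1.18  0.24 -0.34]
1.41 [ 0.583 -0.296  0.068] [-1.34  1.06  0.01]
1.32 [ 0.566 -0.295  0.068] [-1.43  0.93  0.01]
1.22 [ 0.549 -0.293  0.068] [-1.51  0.79  0.01]
1.13 [ 0.533 -0.289  0.068] [-1.58  0.65  0.01]
1.04 [ 0.517 -0.283  0.068] [-1.63  0.5   0.01]
0.94 [ 0.501 -0.277  0.068] [-1.67  0.35  0.01]
0.85 [ 0.486 -0.268  0.068] [-1.69  0.19  0.01]
0.76 [ 0.472 -0.259  0.068] [-1.71  0.04  0.01]
```

```bash
python3 -m handwheel '[{"ax":0,"ay":0,"az":0,"dx":-0.6,"dy":0.1,"dz":-0.3,"hand":0},{"ax":0,"ay":0,"az":0,"dx":-0.6,"dy":0.1,"dz":0,"hand":0},{"ax":0,"ay":0,"az":0,"dx":-0.7,"dy":0.5,"dz":0,"hand":0},{"ax":0,"ay":0,"az":0,"dx":-0.7,"dy":0.5,"dz":0,"hand":0},{"ax":0,"ay":0,"az":0,"dx":-0.7,"dy":0.5,"dz":0,"hand":0},{"ax":0,"ay":0,"az":0,"dx":-0.7,"dy":0.4,"dz":0,"hand":0},{"ax":0,"ay":0,"az":0,"dx":-0.75,"dy":0.4,"dz":0,"hand":0},{"ax":0,"ay":0,"az":0,"dx":-0.75,"dy":0.4,"dz":0,"hand":0},{"ax":0,"ay":0,"az":0,"dx":-0.8,"dy":0.3,"dz":0,"hand":0},{"ax":0,"ay":0,"az":0,"dx":-0.8,"dy":0.3,"dz":0,"hand":0},{"ax":0,"ay":0,"az":0,"dx":-0.8,"dy":0.25,"dz":0,"hand":0},{"ax":0,"ay":0,"az":0,"dx":-0.8,"dy":0.25,"dz":0,"hand":0}]'
python3 go.py '(.501,-.277,.068)' '(.486,-.268,.068)' '(.472,-.259,.068)'
```

```text
time: 5.38
ee_pos: [0.5187, -0.2825, 0.0713]
ee_rot: [2.99, -0.963, 0.0]
force: [1.3, 0.5, 0.4]
width: 0.0001
finger_force: 0.1
(.501,-.277,.068) [-1.76  0.59  0.33]
(.486,-.268,.068) [-3.5   0.73  0.33]
(.472,-.259,.068) [-5.17  0.82  0.33]
```

```bash
python3 -m handwheel '[{"ax":0,"ay":0,"az":0,"dx":-0.8,"dy":0.25,"dz":0.1,"hand":0},{"ax":0,"ay":0,"az":0,"dx":-0.8,"dy":0.2,"dz":0.1,"hand":0},{"ax":0,"ay":0,"az":0,"dx":-0.6,"dy":0.1,"dz":0.1,"hand":0},{"ax":0,"ay":0,"az":0,"dx":-0.5,"dy":0.1,"dz":0,"hand":0},{"ax":0,"ay":0,"az":0,"dx":-0.4,"dy":0,"dz":0,"hand":0},{"ax":0,"ay":0,"az":0,"dx":0,"dy":0,"dz":0,"hand":0}]'
python3 - <<'E'
from h import *
for n in("top","scene"):
    im,d=arm.read_camera(n);a=cv2.resize(im[100:215,190:350,::-1] if n=="top" else im[150:270,180:340,::-1],None,fx=3.4,fy=3.4)
    cv2.imwrite(f"pics/d{n}.png",a)
E
python3 -c "
import cv2,numpy as np
a,b=[cv2.imread(f'pics/d{n}.png') for n in('top','scene')]
w=min(a.shape[1],b.shape[1],400);h=min(a.shape[0],b.shape[0]);cv2.imwrite('pics/d.png',np.hstack([a[:h,:400],b[:h,:400]]))"
```

```text
time: 6.12
ee_pos: [0.4902, -0.2697, 0.0684]
ee_rot: [-2.99, 0.963, -0.0]
force: [0.5, 1.5, 0.1]
width: 0.0001
finger_force: 0.0
```

View pics/d.png

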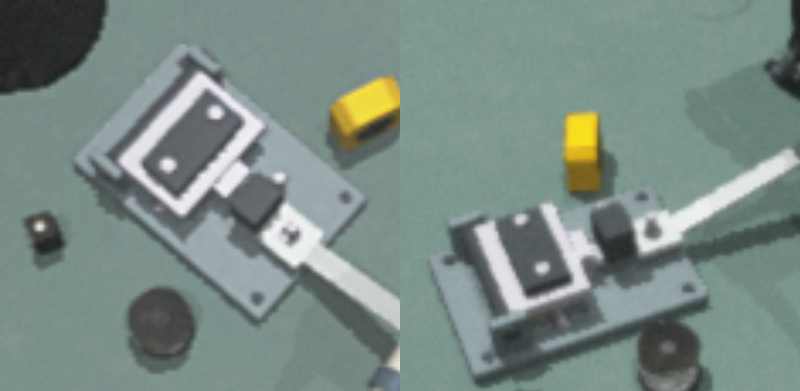

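The lever is nearly in line: its weight block almost touches the post at (278,178) and the toe runs under the lip at (230,180). I'll push on gently until the post is felt.

```bash
python3 -m handwheel '[{"ax":0,"ay":0,"az":0,"dx":-0.3,"dy":0,"dz":0,"hand":0},{"ax":0,"ay":0,"az":0,"dx":-0.3,"dy":0,"dz":0,"hand":0},{"ax":0,"ay":0,"az":0,"dx":0,"dy":0,"dz":0,"hand":0}]'; python3 -m handwheel '[{"ax":0,"ay":0,"az":0,"dx":-0.3,"dy":0,"dz":0,"hand":0},{"ax":0,"ay":0,"az":0,"dx":0,"dy":0,"dz":0,"hand":0}]'
```

```text
time: 6.6
ee_pos: [0.4852, -0.2662, 0.0683]
ee_rot: [-2.99, 0.963, 0.0]
force: [-0.1, 0.1, 0.4]
width: 0.0001
finger_force: 0.0
time: 6.85
ee_pos: [0.4828, -0.2645, 0.0683]
ee_rot: [-2.99, 0.963, 0.0]
force: [-0.2, -0.0, -0.6]
width: -0.0
finger_force: 0.0
```

```bash
for i in 1; do python3 -m handwheel '[{"ax":0,"ay":0,"az":0,"dx":-0.3,"dy":0,"dz":0,"hand":0},{"ax":0,"ay":0,"az":0,"dx":0,"dy":0,"dz":0,"hand":0}]'; done; python3 -m handwheel '[{"ax":0,"ay":0,"az":0,"dx":-0.3,"dy":0,"dz":0,"hand":0},{"ax":0,"ay":0,"az":0,"dx":0,"dy":0,"dz":0,"hand":0}]'
```

```text
time: 7.1
ee_pos: [0.4804, -0.2628, 0.0683]
ee_rot: [2.99, -0.963, -0.0]
force: [-0.5, 1.0, -0.0]
width: 0.0002
finger_force: 0.0
time: 7.35
ee_pos: [0.4779, -0.261, 0.0683]
ee_rot: [2.99, -0.963, -0.0]
force: [0.3, 0.6, 0.2]
width: -0.0
finger_force: 0.0
```

```bash
cat > ang.py <<'E'
from fit import *
for n in("top","scene"):
    im,d=arm.read_camera(n);v,u=np.mgrid[0:420,0:560];P=deproj(n,u,v,d)
    f=P[...,:2]-F[:2];c,s=np.cos(F[2]),np.sin(F[2]);X=f[...,0]*c+f[...,1]*s;Y=-f[...,0]*s+f[...,1]*c
    m=(d>0)&(X<-.03)&(X>-.21)&(abs(Y)<.04)&(P[...,2]>.025)&(P[...,2]<.11)&(im.min(-1)>140)
    for lo,hi in((-.06,-.03),(-.1,-.06),(-.14,-.1),(-.21,-.16)):
        k=m&(X>lo)&(X<hi);print(n,k.sum(),(1e3*np.median(X[k])).round(1),(1e3*np.median(Y[k])).round(1),(1e3*np.median(P[...,2][k])).round(1)) if k.sum()>5 else 0
f=arm.state()["ee_pos"][:2]-F[:2];print("tcp",f@[c,s],f@[-s,c])
E
python3 ang.py
```

```text
top 80 -45.0 2.3 44.3
top 113 -80.3 4.0 54.5
top 56 -109.5 5.3 63.6
scene 69 -45.9 3.2 42.9
scene 88 -79.7 3.3 54.2
scene 62 -114.4 5.3 64.7
tcp -0.18147101708469282 -0.023643053529374264
```

The lever lies in line within about 0.04 rad. Now lift and go over the paddle.

```bash
cat > wp.py <<'E'
from fit import *
s=arm.state();M=R.from_rotvec(s["ee_rot"]).as_matrix();p=s["ee_pos"].copy()
import sys
for a in sys.argv[1:]:
    q=w(F,eval(a));print(a,(M.T@(q-p)*100).round(2));p=q
E
python3 wp.py '(-181,-32,68)' '(-181,-32,135)' '(-179,6,135)' '(-179,6,106)' '(-184,6,75)' '(-187,6,45)' '(-187,6,20)'
```

```text
(-181,-32,68) [0.84 0.05 0.03]
(-181,-32,135) [ 0.  -0.  -6.7]
(-179,6,135) [-3.75 -0.65 -0.  ]
(-179,6,106) [-0.   0.   2.9]
(-184,6,75) [-0.06  0.5   3.1 ]
(-187,6,45) [-0.04  0.3   3.  ]
(-187,6,20) [-0.   0.   2.5]
```

```bash
python3 -m handwheel '[{"ax":0,"ay":0,"az":0,"dx":0.8,"dy":0,"dz":0,"hand":0},{"ax":0,"ay":0,"az":0,"dx":0,"dy":0,"dz":-2.2,"hand":0},{"ax":0,"ay":0,"az":0,"dx":0,"dy":0,"dz":-2.5,"hand":0},{"ax":0,"ay":0,"az":0,"dx":0,"dy":0,"dz":-2.0,"hand":0},{"ax":0,"ay":0,"az":0,"dx":-1.9,"dy":-0.3,"dz":0,"hand":0},{"ax":0,"ay":0,"az":0,"dx":-1.9,"dy":-0.3,"dz":0,"hand":0},{"ax":0,"ay":0,"az":0,"dx":0,"dy":0,"dz":0.9,"hand":0},{"ax":0,"ay":0,"az":0,"dx":0,"dy":0,"dz":0.9,"hand":0},{"ax":0,"ay":0,"az":0,"dx":0,"dy":0,"dz":0.8,"hand":0},{"ax":0,"ay":0,"az":0,"dx":0,"dy":0,"dz":0,"hand":0}]'; python3 ang.py
python3 - <<'E'
from h import *
im,d=arm.read_camera("scene");cv2.imwrite("pics/e.png",cv2.resize(im[140:280,180:370,::-1],None,fx=4,fy=4))
E
```

```text
time: 8.7
ee_pos: [0.4569, -0.2387, 0.1078]
ee_rot: [-2.99, 0.963, 0.004]
force: [-0.6, -0.9, -0.1]
width: 0.0
finger_force: 0.0
top 82 -45.3 2.1 44.8
top 112 -80.5 3.9 55.4
top 12 -103.0 10.4 62.1
scene 69 -46.0 3.1 43.8
scene 90 -80.5 3.8 54.8
scene 82 -118.9 5.5 66.6
scene 12 -165.8 -1.1 80.6
tcp -0.1791560786708406 0.006692876365765335
```

View pics/e.png

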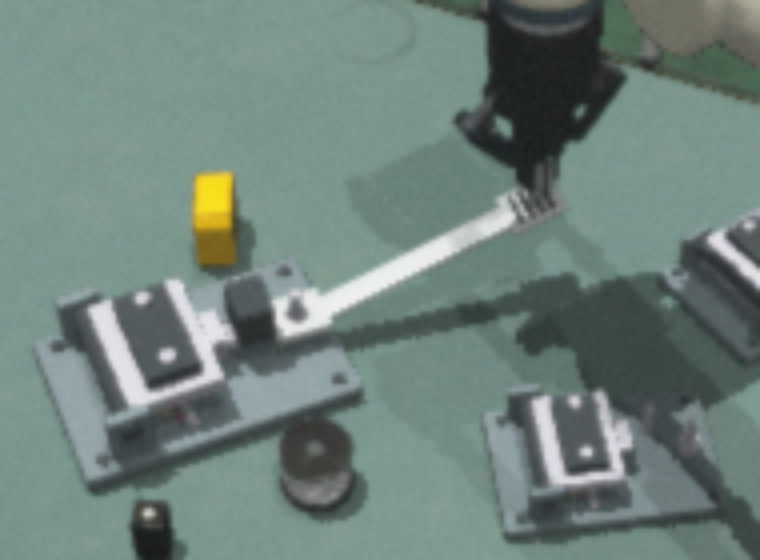

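The fingertips stand over the paddle at (535,195), the toe is under the lip, and the tape and bobbin are untouched. Pressing now.

```bash
python3 -m handwheel '[{"ax":0,"ay":0,"az":0,"dx":0,"dy":0,"dz":0.6,"hand":0},{"ax":0,"ay":0,"az":0,"dx":0,"dy":0,"dz":0.5,"hand":0},{"ax":0,"ay":0,"az":0,"dx":0,"dy":0.1,"dz":0.5,"hand":0},{"ax":0,"ay":0,"az":0,"dx":0,"dy":0.1,"dz":0.5,"hand":0},{"ax":0,"ay":0,"az":0,"dx":0,"dy":0.1,"dz":0.5,"hand":0},{"ax":0,"ay":0,"az":0,"dx":0,"dy":0.1,"dz":0.5,"hand":0},{"ax":0,"ay":0,"az":0,"dx":0,"dy":0,"dz":0,"hand":0}]'; python3 ang.py
```

```text
time: 9.72
ee_pos: [0.4551, -0.2425, 0.0791]
ee_rot: [2.99, -0.963, 0.002]
force: [-1.8, -1.5, 6.8]
width: -0.0002
finger_force: 3.0
top 83 -45.0 2.0 39.6
top 111 -79.4 3.1 46.2
top 26 -104.3 6.8 51.6
scene 68 -45.5 2.7 39.2
scene 88 -80.7 3.9 46.1
scene 81 -118.6 4.9 53.9
scene 15 -163.1 -4.7 62.6
tcp -0.18328306904777425 0.005685212033992762
```

```bash
python3 -m handwheel '[{"ax":0,"ay":0,"az":0,"dx":0,"dy":0.1,"dz":0.5,"hand":0},{"ax":0,"ay":0,"az":0,"dx":0,"dy":0.1,"dz":0.5,"hand":0},{"ax":0,"ay":0,"az":0,"dx":0,"dy":0.1,"dz":0.5,"hand":0},{"ax":0,"ay":0,"az":0,"dx":0,"dy":0,"dz":0.5,"hand":0},{"ax":0,"ay":0,"az":0,"dx":0,"dy":0.1,"dz":0.5,"hand":0},{"ax":0,"ay":0,"az":0,"dx":0,"dy":0,"dz":0.5,"hand":0},{"ax":0,"ay":0,"az":0,"dx":0,"dy":0,"dz":0.5,"hand":0},{"ax":0,"ay":0,"az":0,"dx":0,"dy":0,"dz":0.5,"hand":0},{"ax":0,"ay":0,"az":0,"dx":0,"dy":0,"dz":0.5,"hand":0},{"ax":0,"ay":0,"az":0,"dx":0,"dy":0,"dz":0.4,"hand":0},{"ax":0,"ay":0,"az":0,"dx":0,"dy":0,"dz":0,"hand":0}]'; python3 ang.py
```

```text
time: 11.2
ee_pos: [0.4527, -0.2458, 0.0298]
ee_rot: [2.989, -0.963, 0.002]
force: [-1.8, -2.4, 4.9]
width: 0.0
finger_force: 2.1
top 80 -43.7 2.0 29.3
top 81 -77.9 1.9 27.2
top 20 -107.3 1.5 25.6
scene 50 -44.1 1.4 28.0
scene 36 -74.4 4.2 26.8
scene 11 -105.8 7.9 25.4
tcp -0.1873939632020002 0.005397741090103186
```

Continue in small steps until the table is felt.

```bash
python3 -m handwheel '[{"ax":0,"ay":0,"az":0,"dx":0,"dy":0,"dz":0.3,"hand":0},{"ax":0,"ay":0,"az":0,"dx":0,"dy":0,"dz":0.2,"hand":0},{"ax":0,"ay":0,"az":0,"dx":0,"dy":0,"dz":0,"hand":0}]'; python3 -m handwheel '[{"ax":0,"ay":0,"az":0,"dx":0,"dy":0,"dz":0.2,"hand":0},{"ax":0,"ay":0,"az":0,"dx":0,"dy":0,"dz":0,"hand":0}]'; python3 -m handwheel '[{"ax":0,"ay":0,"az":0,"dx":0,"dy":0,"dz":0.1,"hand":0},{"ax":0,"ay":0,"az":0,"dx":0,"dy":0,"dz":0,"hand":0}]'
```

```text
time: 11.68
ee_pos: [0.4529, -0.2455, 0.0247]
ee_rot: [2.99, -0.963, 0.002]
force: [-1.1, -0.3, 5.9]
width: -0.0002
finger_force: 2.5
time: 11.92
ee_pos: [0.453, -0.2454, 0.0229]
ee_rot: [2.99, -0.963, 0.002]
force: [-0.4, -0.9, 5.9]
width: -0.0002
finger_force: 2.6
time: 12.18
ee_pos: [0.4531, -0.2454, 0.022]
ee_rot: [2.991, -0.962, 0.003]
force: [-0.1, -1.2, 5.8]
width: 0.0001
finger_force: 2.8
```

```bash
python3 -m handwheel '[{"ax":0,"ay":0,"az":0,"dx":0,"dy":0,"dz":0.1,"hand":0},{"ax":0,"ay":0,"az":0,"dx":0,"dy":0,"dz":0,"hand":0}]'; python3 -m handwheel '[{"ax":0,"ay":0,"az":0,"dx":0,"dy":0,"dz":0.1,"hand":0},{"ax":0,"ay":0,"az":0,"dx":0,"dy":0,"dz":0,"hand":0}]'
```

```text
time: 12.42
ee_pos: [0.4532, -0.2453, 0.0211]
ee_rot: [-2.99, 0.962, -0.003]
force: [0.4, 0.1, 4.8]
width: -0.0002
finger_force: 2.8
time: 12.68
ee_pos: [0.4533, -0.2453, 0.0201]
ee_rot: [-2.99, 0.962, -0.003]
force: [0.3, -0.8, 5.4]
width: -0.0003
finger_force: 2.9
```

```bash
python3 -m handwheel '[{"ax":0,"ay":0,"az":0,"dx":0,"dy":0,"dz":0.1,"hand":0},{"ax":0,"ay":0,"az":0,"dx":0,"dy":0,"dz":0,"hand":0}]'
```

```text
time: 12.92
ee_pos: [0.4535, -0.2454, 0.0199]
ee_rot: [-2.99, 0.962, -0.004]
force: [-1.7, 0.8, 9.4]
width: 0.0001
finger_force: 4.6
```

Force rises: the table is reached. One more mm to hold firmly, then a look.

```bash
python3 -m handwheel '[{"ax":0,"ay":0,"az":0,"dx":0,"dy":0,"dz":0.1,"hand":0},{"ax":0,"ay":0,"az":0,"dx":0,"dy":0,"dz":0,"hand":0},{"ax":0,"ay":0,"az":0,"dx":0,"dy":0,"dz":0,"hand":0},{"ax":0,"ay":0,"az":0,"dx":0,"dy":0,"dz":0,"hand":0}]'
python3 - <<'E'
from h import *
im,d=arm.read_camera("scene");cv2.imwrite("pics/f.png",cv2.resize(im[140:280,180:370,::-1],None,fx=4,fy=4))
E
```

```text
time: 13.42
ee_pos: [0.4536, -0.2455, 0.0197]
ee_rot: [2.991, -0.962, 0.005]
force: [-2.8, 2.6, 13.3]
width: -0.0001
finger_force: 6.8
```

View pics/f.png

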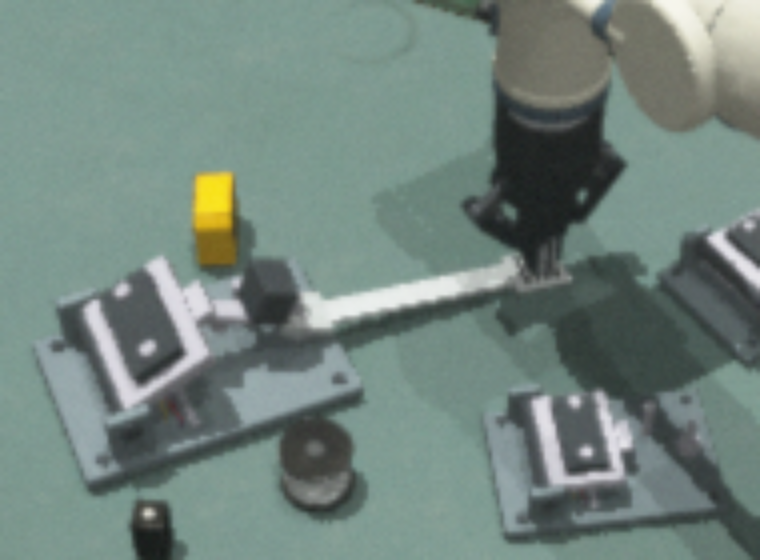

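The flap is raised at (150,330), the paddle is down on the table at (540,278), and the bystanders haven't moved.

```bash
python3 -c "from bench import arm;print(arm.close_job())"
```

```text
the job is handed in; nothing more can be done
None
```

The lever was turned into line with its toe under the lip and its paddle pressed down to the table, so the flap is raised; the job was handed in at about 13.5 s with the arm still holding it down at about 13 N and the bystanders unmoved.

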